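# Clamp lap-joint test bars in the bench screw press

### The job

Clamp the bonded lap-joint bars in the bench screw press to cure: wind its lowered platen up until the bars will pass under it, draw the shuttle fully out, lay every bar from the mat flat in the shuttle's slots so that the load is even about the screw (a single bar in the middle slot, two in the outer slots, three in all of them), and push the shuttle fully home. Then wind the handwheel clockwise until the platen just touches the bars, give it half a turn more and no further, and let go; leave the bottle, the spanner and the steel anvil alone.

Things in the scene. Friction and masses are not known exactly. Their poses are not given: they have to be found in the camera images.
- press: Bench screw press, fixed. Base 300 (x) x 260 (y) x 12 mm with a 200 mm wide tongue and rails (18 mm high) reaching 320 mm out on its -y side, where the shuttle comes out; two columns 28 mm thick at x = +-118 mm; a cream bridge 290 x 85 mm, 138 to 170 mm above the bench, with a vertical screw through it. Origin: on the bench under the screw axis; z up.
- shuttle (a joint): Shuttle travel, m: 0 = fully home under the platen (at its stop), 0.19 = drawn fully out along the press's -y (stop). Starts at 0 to 0.03, stays where left, takes about 2 N. The shuttle is an aluminium plate 188 (x) x 186 (y) mm with three parallel slots along the press's y; drawn out, the slots are clear of the platen.
- shuttle_handle (a point): Middle of the shuttle's handle bar: a round steel bar 12 mm thick, 100 mm long along the press's x, 79 mm beyond the shuttle's outer edge, its axis 50 mm above the bench; can be pinched from above across the press's y.
- slot_near (a point): Centre of the floor of the outer slot on the press's -x side (nearest the robot's base). Each slot is 172 mm long (along the press's y), 40 mm wide, 5 mm deep; floor 27 mm and lands 32 mm above the bench; slots are 60 mm apart. The point moves with the shuttle and its axes are those of the press.
- slot_mid (a point): Centre of the floor of the middle slot, in line with the screw axis; as slot_near.
- slot_far (a point): Centre of the floor of the other outer slot, on the press's +x side; as slot_near.
- platen_face (a point): Centre of the flat underside of the pressing platen (steel, 180 x 165 x 15 mm). Contact with loaded bars is when this is 26 mm above the slot floors. Before contact it goes down 12 mm for each turn of the wheel. At the start it is wound down to 6 to 15 mm above the slot floors, too low for bars (26 mm) to pass; wound right up it is 44 mm above them.
- platen (a joint): Spring travel of the platen, m: 0 while it hangs free; past contact it grows 12 mm per turn of the wheel, so half a turn is 0.006. The platen hangs under the ram plate on four shoulder bolts with pre-loaded springs (about 80 N at contact with its weight, 4 N/mm more); the bolt heads rise off the ram plate by this amount.
- wheel_hub (a point): Point on the screw axis level with the middle of the knob (40 mm above the rim), 235 to 276 mm above the bench. The black three-spoked handwheel, 166 mm in diameter, tops the screw; turned clockwise seen from above it lowers screw, wheel and platen 12 mm a turn, anticlockwise it raises them; it stays where left. Winding takes about 4 to 5 N at the knob, about 2 N more from contact on.
- wheel_knob (a point): Middle of the handwheel's upright black knob: 24 mm thick, 60 mm tall, 70 mm from the screw axis, this point at its mid-height. It spins freely on its own pin, so it can be held from above and led round in a circle without turning the gripper. It starts at any angle round the wheel.
- bar1: Bonded lap-joint test bar, aluminium, 160 (x) x 30 (y) x 26 (z) mm, 0.24 kg, two overlapped straps with a short tab at each end so that it lies flat; full height over the middle 30 mm (the overlap) and at both ends. Origin: centre of its underside; x along its length. All bars are alike; one to three of them lie on the mat at the start, at least 30 mm apart, the others are absent.
- bar2: Bonded lap-joint test bar, aluminium, 160 (x) x 30 (y) x 26 (z) mm, 0.24 kg, two overlapped straps with a short tab at each end so that it lies flat; full height over the middle 30 mm (the overlap) and at both ends. Origin: centre of its underside; x along its length. All bars are alike; one to three of them lie on the mat at the start, at least 30 mm apart, the others are absent.
- bar3: Bonded lap-joint test bar, aluminium, 160 (x) x 30 (y) x 26 (z) mm, 0.24 kg, two overlapped straps with a short tab at each end so that it lies flat; full height over the middle 30 mm (the overlap) and at both ends. Origin: centre of its underside; x along its length. All bars are alike; one to three of them lie on the mat at the start, at least 30 mm apart, the others are absent.
- mat: Black rubber mat 220 (x) x 310 (y) x 3 mm on the bench, to the robot's right, where the bars lie at the start. Fixed. Origin: centre of its underside.
- solvent: Bystander: amber bottle, 68 mm in diameter, 150 mm tall, standing beyond the mat. Origin: centre of its foot. To be left alone.
- spanner: Bystander: steel spanner 180 mm long, lying on the bench. Origin: underneath its middle. To be left alone.
- anvil: Bystander: steel stub anvil 72 mm in diameter, 45 mm tall, standing on the bench. Origin: centre of its foot. To be left alone.
Mind the look-alikes: they are no part of the job. What is shaped like the bar2 but green is not meant. What is shaped like the bar3 but purple is not meant.

How it is judged:
By the outcome, as a careful person would: the job done as asked, in the order asked, and still so for the second after the job is handed in, with the robot touching nothing.
Of bar1, bar2, bar3 only 1 to 3 are there at a start; the rules pass over those that are not, and their reading is None.
At some moment in a run one of bar1, bar2, bar3 may be knocked a few centimetres aside while the robot is not near it.
Once in a run the grip may slacken for a moment while it holds something.
It also fails if it takes over 210 s, if anything falls off the work surface, if the arm or the gripper's body presses on something with over 40 N, if the wrist force passes 120 N, or if a joint passes its speed limit or range.

### The arm

A 6-joint arm with a two-finger parallel gripper is mounted at the origin on the work surface. World frame = base frame: x ahead of the robot, y to its left, z up, the work surface at z = 0. Lengths are in mm, angles in rad, forces in N, time in s.
With the tool pointing down it reaches from about 325 to 875 mm from the base axis. Payload 4.4 kg.
Tool frame: the origin (TCP) lies on the centre line of the jaws, within the pads' length; the fingertips stand ahead of it and the grasp point (between the pads) lies 6 mm ahead of it (ctrl.tcp_to_tips is the z of the fingertips in the tool frame, in mm); z points along the fingers, y is the direction in which the jaws open and shut (so a half turn about z gives the same grasp; the last joint's range is limited). The gripper opens to 85 mm and grips with 20 to 120 N. Pads are 22 mm wide; open, the fingers measure 114 mm over their backs; the gripper's body (76 mm by 85 mm) begins 54 mm behind the grasp point. The pads swing forward as they close: fully open they stand 13 mm farther back than shut.
Start: joints at [-1.399, 0.207, 1.542, -0, 1.393, -0.15], TCP at [181.846, -545.49, 256.282] pointing down, gripper open.
Joint ranges: [-2.73, 2.73], [-0.86, 2.22], [0.23, 2.46], [-1.11, 4.25], [0.08, 2.63], [-2.82, 2.82]. Speed limits (rad/s): [2.79, 2.79, 3.14, 3.14, 3.14, 3.14].

### API

Orientations are given as a 3x3 rotation matrix whose columns are the frame's x, y, z axes.
In Python, from plant import ctrl, sensors, optics gives the robot as it stands. Calls block until the motion is done:
- ctrl.move_ptp(position, orientation): joint-space move of the TCP to a pose.
- ctrl.move_l(position, rot=None, vel=150, threshold=None): straight line of the TCP; rot=None keeps the orientation; vel is the mean speed in mm/s. With threshold (N) it stops when the force on the tool has changed by that much, and returns True; else False.
- ctrl.set_joints(angles): joint-space move.
- ctrl.gripper_to(opening, force=None): finger opening in mm; force is the grip in N (None keeps the last); returns when the fingers have stopped.
- ctrl.hold(seconds).
- ctrl.solve_ik(position, orientation): joint angles nearest the present ones, or None.
- sensors.read_state(): the state.
- optics.grab_frame(name): name is "side" or "top" or "wrist"; returns (picture, depth): 400x640x3 uint8, red, green, blue; 400x640 float32, mm along the optical axis (not along the pixel's ray), 0 where there is no reading.
- optics.camera_params(name): a dict with "mtx" (3x3 intrinsics, pixels), "k1" (the pictures are not rectified: a ray, as slopes to the right and down, at radius r is drawn at 1 + k1 r^2 times it, then the intrinsics apply), "R" (3x3) and "t" (3): a world point X has camera coordinates R X + t; the wrist camera has in their place "T_tool_cam" (4x4, takes a point from camera to tool coordinates, whose origin is the TCP and whose axes are the flange's). Camera axes: x right, y down, z forward; pixel columns grow to the right and rows downward; lengths in mm; the calibration is good to about 2 mm. A picture is of the moment at which its call begins: read the wrist's pose just before it. camera_params takes no time and is no camera call.
A pose or a line that the arm cannot do raises ctrl.MotionError and nothing moves.
- ctrl.finish_job(): hands the job in, once; it reports no verdict.
The state is a dict: "t": time; "q": joint angles; "qvel": joint speeds; "tau": joint torques, N m; "eef_pos": TCP position; "eef_rot": TCP orientation; "force": force on the tool from outside, world axes, zero at the start; "wrist_torque": the same for the moment, N m; "grip_width": finger opening in mm.
Only numpy, scipy, OpenCV 4.12 (cv2) and the standard library are available. Lean on these libraries where they do the work, as an engineer would, in place of code of your own. Each camera call takes 0.05 s, during which the arm holds its last target. There are 200 camera calls.

## Working session

There is one attempt and no reset: what is moved stays moved. The work goes in short steps, each a Python script; the robot and the scene stay as the last script left them, time stands still between calls to the robot, and variables do not carry over. Pictures are saved under pics/ and viewed, about 12 in all and at most 16, crops included, and the job is handed in when it is done.

```bash
ls; mkdir -p pics; python3 - <<'E'
from plant import ctrl,sensors,optics
import cv2,numpy as np
np.set_printoptions(precision=4,suppress=True)
for n in("top","side"):
    p,d=optics.grab_frame(n); cv2.imwrite(f"pics/{n}0.png",p[:,:,::-1]); np.savez(f"pics/{n}0.npz",p=p,d=d)
    print(n,optics.camera_params(n))
print(optics.camera_params("wrist"),ctrl.tcp_to_tips)
print(sensors.read_state())
E
```

```text
pics
top {'mtx': array([[454.3539,   0.    , 327.1964],
       [  0.    , 454.3539, 199.8505],
       [  0.    ,   0.    ,   1.    ]]), 'k1': -0.04278522009200984, 'R': array([[-0.0222, -0.9997, -0.0083],
       [-0.9891,  0.0232, -0.1456],
       [ 0.1457,  0.005 , -0.9893]]), 't': array([-156.7234,  533.4558, 1323.6464])}
side {'mtx': array([[451.2418,   0.    , 314.2317],
       [  0.    , 451.2418, 197.3757],
       [  0.    ,   0.    ,   1.    ]]), 'k1': -0.10644665950897916, 'R': array([[-0.7334,  0.6798, -0.0083],
       [ 0.6482,  0.6956, -0.3098],
       [-0.2048, -0.2326, -0.9508]]), 't': array([ 503.2041, -158.0697, 1807.9278])}
{'mtx': array([[300.6843,   0.    , 314.9295],
       [  0.    , 300.6843, 199.7562],
       [  0.    ,   0.    ,   1.    ]]), 'k1': -0.009536407186498341, 'T_tool_cam': array([[   0.0001,   -0.9448,   -0.3277,   84.9088],
       [   1.    ,    0.0001,   -0.0002,   -1.0748],
       [   0.0002,   -0.3277,    0.9448, -117.2594],
       [   0.    ,    0.    ,    0.    ,    1.    ]])} 25.0
{'t': 0.1, 'q': array([-1.3995,  0.2074,  1.5429,  0.    ,  1.3935, -0.1505]), 'qvel': array([-0.0008, -0.0035, -0.0035, -0.0009, -0.0007, -0.0006]), 'tau': array([ -0.0011, -38.4093, -29.2548,  -0.0001,   0.0049,  -0.    ]), 'eef_pos': array([ 181.7296, -544.8364,  255.199 ]), 'eef_rot': array([[ 0.9487,  0.3162, -0.0003],
       [ 0.3162, -0.9487,  0.0021],
       [ 0.0003, -0.0021, -1.    ]]), 'force': array([-0.2699,  0.0845, -0.3445]), 'wrist_torque': array([ 0.0581,  0.0056, -0.0084]), 'grip_width': 85.33260414319686}
```

View pics/top0.png

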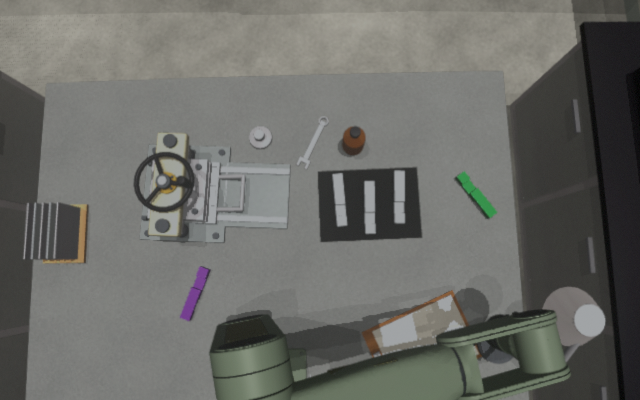

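View pics/side0.png

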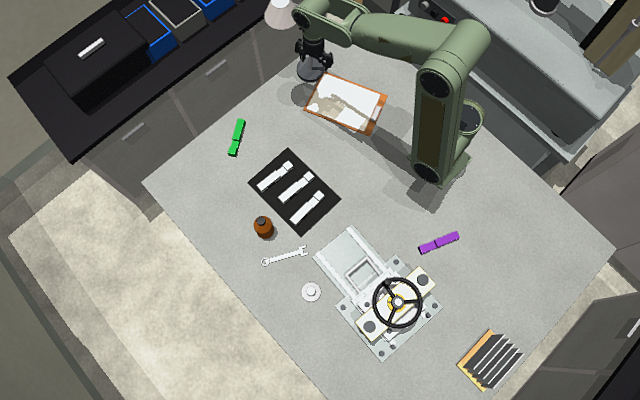

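The mat holds three aluminium bars, in the top view at about (340,200), (370,207) and (399,197). The look-alikes are green at (475,195) and purple at (195,293). The press wheel is at (163,182) and the handle bar near (243,194). Next I'll measure everything from colour and depth.

```bash
cat > h.py <<'E'
import numpy as np,cv2
from plant import ctrl,sensors,optics
np.set_printoptions(precision=3,suppress=True,linewidth=150)
def cam(name,st=None):
    c=optics.camera_params(name)
    if name=="wrist":
        M=np.eye(4);M[:3,:3]=st["eef_rot"];M[:3,3]=st["eef_pos"];M=M@c["T_tool_cam"]
    else:
        M=np.eye(4);M[:3,:3]=np.array(c["R"]).T;M[:3,3]=-np.array(c["R"]).T@c["t"]
    return c["mtx"],c["k1"],M
def rays(uv,C):
    K,k1,M=C; uv=np.asarray(uv,float).reshape(-1,1,2)
    # drawn = ray*(1+k1 r^2)  (cv2 model)
    n=cv2.undistortPoints(uv,K,np.array([k1,0,0,0.]))[:,0]
    return np.c_[n,np.ones(len(n))]@M[:3,:3].T, M[:3,3]
def on_plane(uv,C,z):
    r,o=rays(uv,C); return o+r*((z-o[2])/r[:,2])[:,None]
def cloud(d,C):
    v,u=np.mgrid[:d.shape[0],:d.shape[1]]; r,o=rays(np.c_[u.ravel(),v.ravel()],C)
    P=o+r*d.ravel()[:,None]; P[d.ravel()==0]=np.nan
    return P.reshape(d.shape+(3,))
def shot(name,tag):
    st=sensors.read_state(); p,d=optics.grab_frame(name); C=cam(name,st)
    cv2.imwrite(f"pics/{tag}.png",p[:,:,::-1]); return p,d,C
def pix(X,C):
    K,k1,M=C; Mi=np.linalg.inv(M); X=np.atleast_2d(X)
    return cv2.projectPoints(X@1.0,cv2.Rodrigues(Mi[:3,:3])[0],Mi[:3,3],K,np.array([k1,0,0,0.]))[0][:,0]
def bars(p,C,ztop=29,box=None):
    """bright low-saturation blobs on the black mat -> rectangles on plane ztop"""
    hsv=cv2.cvtColor(p,cv2.COLOR_RGB2HSV); m=((hsv[...,2]>110)&(hsv[...,1]<60)).astype(np.uint8)
    if box is not None:
        k=np.zeros_like(m);cv2.fillConvexPoly(k,np.int32(box),1);m&=k
    out=[]
    for c in cv2.findContours(m,cv2.RETR_EXTERNAL,cv2.CHAIN_APPROX_NONE)[0]:
        if cv2.contourArea(c)<80: continue
        P=on_plane(c[:,0],C,ztop)[:,:2].astype(np.float32); b=cv2.boxPoints(cv2.minAreaRect(P))
        e1,e2=b[1]-b[0],b[2]-b[1]; L=e1 if np.hypot(*e1)>np.hypot(*e2) else e2
        out.append((b.mean(0),np.degrees(np.arctan2(L[1],L[0]))%180,sorted((np.hypot(*e1),np.hypot(*e2)))))
    return out
E
python3 - <<'E'
from h import *
z=np.load("pics/top0.npz");p,d=z["p"],z["d"];C=cam("top");P=cloud(d,C);Z=P[...,2]
print("bench z",np.nanmedian(Z[240:260,270:310]),"mat",np.nanmedian(Z[225:235,330:410]))
# mat corners
g=cv2.cvtColor(p,cv2.COLOR_RGB2GRAY)
m=np.zeros_like(g);m[150:250,310:430]=(g<45)[150:250,310:430]
c=max(cv2.findContours(m,0,2)[0],key=cv2.contourArea);r=cv2.minAreaRect(on_plane(c[:,0],C,3)[:,:2].astype(np.float32));print("mat",r)
box=cv2.convexHull(c)[:,0]
for b in bars(p,C,29,box):print("bar",b)
reg=np.zeros(g.shape,bool);reg[120:250,130:300]=1
for lo,hi in((130,180),(185,245),(245,330)):
    q=reg&(Z>lo)&(Z<hi);print(lo,hi,q.sum(),np.nanmedian(Z[q]) if q.any() else'',np.nanpercentile(Z[q],[5,50,95]))
q=reg&(Z>145)&(Z<180)
print("bridge",cv2.minAreaRect(P[q][:,:2].astype(np.float32)))
q=reg&(Z>190)&(g<70);rim=P[q];print("wheel",cv2.minEnclosingCircle(rim[:,:2].astype(np.float32)),np.median(rim[:,2]))
hi=P[reg&(Z>np.median(rim[:,2])+15)];print("above rim",hi)
v,u=np.mgrid[0:400,0:640]
q=reg&(Z>12)&(Z<70)&(u>200);print(np.c_[u[q],v[q],P[q]][::25][:,[0,1,2,3,4]][:60])
big=cv2.resize(p[120:260,130:300],None,fx=4.5,fy=4.2,interpolation=cv2.INTER_CUBIC)[:,:,::-1];cv2.imwrite("pics/press0.png",big)
E
```

```text
bench z -1.1742514717836912 mat 2.2997475754195875
mat ((551.3341674804688, -344.1654357910156), (49.350887298583984, 115.76860809326172), 87.52620697021484)
130 180 2275 168.65609274833173 [154.427 168.656 177.615]
185 245 1355 197.70839055544093 [190.922 197.708 208.516]
245 330 91 266.0358764050902 [248.201 266.036 270.034]
bridge ((568.1806030273438, 269.46685791015625), (85.89114379882812, 289.4348449707031), 86.3829116821289)
wheel ((567.7514038085938, 268.91741943359375), 81.76776123046875) 197.94812173003447
above rim [[569.022 206.712 264.11 ]
 [568.723 203.772 265.217]
 [567.612 199.55  270.15 ]
 [568.519 198.533 265.561]
 [566.337 208.936 264.898]
 [564.901 204.143 271.439]
 [566.773 204.724 262.195]
 [565.341 199.962 268.721]
 [565.334 197.502 268.444]
 [565.25  194.919 268.536]
 [565.335 192.603 267.819]
 [562.585 209.371 270.851]
 [563.354 208.2   266.833]
 [562.789 204.822 269.241]
 [561.977 201.049 272.849]
 [562.89  200.091 268.132]
 [562.422 196.889 270.078]
 [562.649 194.806 268.674]
 [563.027 192.96  266.532]
 [564.179 192.327 260.657]
 [566.505 193.51  249.103]
 
[... 4931 characters left out ...]
88  30.849]
 [251.    172.    625.36   64.256  15.887]
 [276.    172.    623.241 -13.121  16.859]
 [218.    173.    622.162 163.558  28.079]
 [267.    173.    620.304  14.34   19.127]
 [210.    174.    616.539 184.245  42.776]
 [236.    174.    613.099 103.624  49.663]
 [287.    174.    616.978 -46.589  12.803]
 [229.    175.    612.429 126.778  40.718]
 [286.    175.    612.866 -43.962  17.869]
 [233.    176.    608.176 113.67   44.89 ]
 [285.    176.    610.583 -40.487  14.078]
 [231.    177.    605.802 120.302  42.197]
 [285.    177.    607.56  -40.405  13.512]
 [244.    178.    599.55   78.728  53.114]
 [217.    179.    603.565 166.417  27.906]
 [208.    180.    597.087 188.526  48.304]]
```

View pics/press0.png

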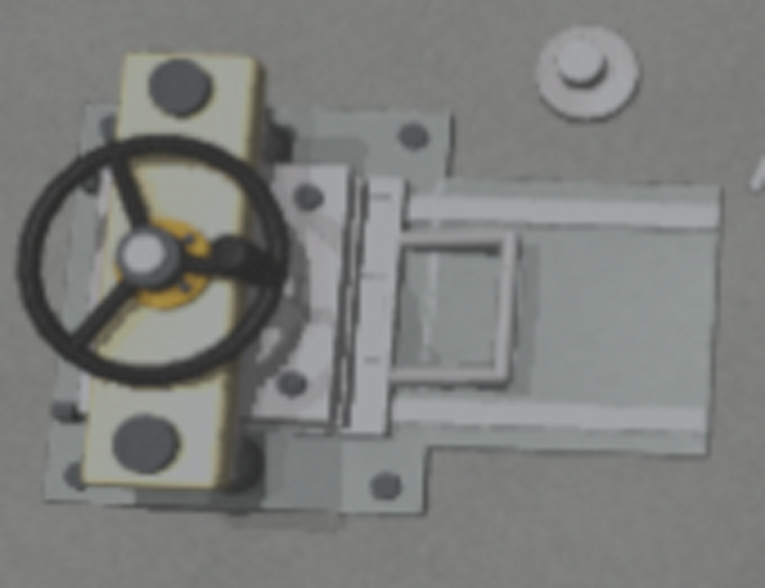

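The top view gives the wheel centre at (568,269) with its rim at z≈198. The knob is near (557,201) with its top at z≈268, so about 69 mm from the axis, which fits. The press x axis points at −3.6°, and the handle bar in the crop is around (508,308). I'll take a close wrist look before grasping the knob.

```bash
cat >> h.py <<'E'
def Rdown(a):
    """tool down, tool x at world angle a (rad)"""
    c,s=np.cos(a),np.sin(a); return np.array([[c,s,0],[s,-c,0],[0,0,-1.]])
E
python3 - <<'E'
from h import *
z=np.load("pics/top0.npz");p,d=z["p"],z["d"];C=cam("top")
g=cv2.cvtColor(p,cv2.COLOR_RGB2GRAY)
print("handle",on_plane([[242.9,193.3]],C,54))
m=np.zeros_like(g);m[150:250,305:430]=(g<60)[150:250,305:430]
pts=np.argwhere(cv2.morphologyEx(m,cv2.MORPH_OPEN,np.ones((3,3)))>0)[:,::-1]
h=cv2.convexHull(pts.astype(np.int32))[:,0];print("mat",cv2.minAreaRect(on_plane(h,C,3)[:,:2].astype(np.float32)))
for b in bars(p,C,29,h):print("bar",b)
a=np.radians(-3.6)
for pos in([557,201,240],[557,201,430],[557,80,50],[545,-110,50]):
  print(pos,[ctrl.solve_ik(pos,Rdown(a+k*np.pi/2)) for k in(0,1,-1)])
ctrl.move_ptp([604,262,430],Rdown(a)); ctrl.hold(.3)
p,d,C=shot("wrist","w1");np.savez("pics/w1.npz",p=p,d=d,M=C[2])
P=cloud(d,C);Z=P[...,2];g=cv2.cvtColor(p,cv2.COLOR_RGB2GRAY)
q=(np.abs(Z-198)<12)&(g<80);R=P[q];R=R[np.hypot(R[:,0]-568,R[:,1]-269)<95]
print("rim",cv2.minEnclosingCircle(R[:,:2].astype(np.float32)),np.median(R[:,2]))
K=P[(np.abs(Z-268)<8)];K=K[np.hypot(K[:,0]-557,K[:,1]-201)<25];print("knob",len(K),cv2.minEnclosingCircle(K[:,:2].astype(np.float32)),np.median(K[:,2]))
print(sensors.read_state()["t"])
E
```

```text
handle [[553.04   81.618  54.   ]]
mat ((552.4619750976562, -295.94622802734375), (280.04986572265625, 304.0965270996094), 1.2313063144683838)
bar (array([ 507.039, -295.467], dtype=float32), np.float32(179.18172), [np.float32(31.023489), np.float32(158.12251)])
bar (array([ 532.363, -205.416], dtype=float32), np.float32(3.585167), [np.float32(31.120079), np.float32(161.12172)])
bar (array([ 538.332, -386.12 ], dtype=float32), np.float32(177.4555), [np.float32(30.48764), np.float32(159.33385)])
bar (array([ 651.423, -287.389], dtype=float32), np.float32(91.19746), [np.float32(51.268887), np.float32(271.92657)])
[557, 201, 240] [array([ 0.2  ,  0.256,  1.516, -0.   ,  1.37 ,  1.834]), array([ 0.2  ,  0.256,  1.516, -0.   ,  1.37 ,  0.263]), None]
[557, 201, 430] [array([ 0.2  ,  0.171,  1.233, -0.   ,  1.737,  1.834]), array([ 0.2  ,  0.171,  1.233, -0.   ,  1.737,  0.263]), None]
[557, 80, 50] [array([-0.011,  0.435,  1.721, -0.   ,  0.986,  1.622]), array([-0.011,  0.435,  1.721, -0.   ,  0.986,  0.052]), None]
[545, -110, 50] [array([-0.355,  0.423,  1.739, -0.   ,  0.98 ,  1.279]), array([-0.355,  0.423,  1.739, -0.   ,  0.98 , -0.292]), None]
rim ((569.8379516601562, 270.324951171875), 82.76251220703125) 198.34970919484238
knob 416 ((558.8592529296875, 201.80035400390625), 11.893397331237793) 266.7463919624216
3.6917
```

View pics/w1.png

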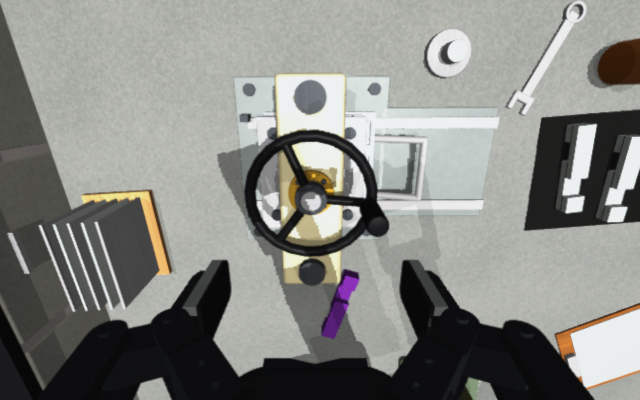

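The wrist view shows the wheel centred at (312,195) and the knob at (377,225). The depth fits agree: rim radius 82.8 mm, knob radius 69.4 mm. I'll grip the knob and start winding up.

```bash
cat >> h.py <<'E'
A=np.radians(-3.6); HUB=np.array([569.,270.]); PY=np.array([-np.sin(A),np.cos(A)]); PX=np.array([np.cos(A),np.sin(A)])
def wind(th0,dth,z0,step=15,vel=110,thr=None,fstop=None,log=True,r=70.):
    """lead knob from angle th0 (deg) by dth; returns angle reached"""
    n=int(np.ceil(abs(dth)/step)); th=th0
    for i in range(1,n+1):
        th=th0+dth*i/n; t=np.radians(th)
        rr=r/np.cos(np.radians(abs(dth)/n/2))**.5
        hit=ctrl.move_l([HUB[0]+rr*np.cos(t),HUB[1]+rr*np.sin(t),z0+12*(th-th0)/360],vel=vel,threshold=thr)
        s=sensors.read_state(); f=s["force"]; ft=f[:2]@[-np.sin(t),np.cos(t)]; fr=f[:2]@[np.cos(t),np.sin(t)]
        if log and i%4==0 or hit: print("%.0f t%.2f ft %.1f fr %.1f fz %.1f w %.1f hit %s"%(th,s["t"],ft,fr,f[2],s["grip_width"],hit))
        if hit or (fstop and abs(ft)>fstop): print("stop at",th,ft,fr); break
    s=sensors.read_state();e=s["eef_pos"];return np.degrees(np.arctan2(e[1]-HUB[1],e[0]-HUB[0])),e[2]
E
python3 - <<'E'
from h import *
k=np.array([558.3,201.5]);R=Rdown(A+np.pi/2)
ctrl.move_ptp([k[0],k[1],330],R)
ctrl.move_l([k[0],k[1],249],threshold=15)
ctrl.gripper_to(20,60)
s=sensors.read_state();print(s["t"],s["grip_width"],s["force"],s["eef_pos"])
e=s["eef_pos"];th=np.degrees(np.arctan2(*(k-HUB)[::-1]));print(th)
print(wind(th,90,249))
print(sensors.read_state()["eef_pos"],sensors.read_state()["force"])
E
```

```text
6.4417 23.081179423784008 [-2.093 -0.106  3.696] [558.331 201.535 249.688]
-98.87810756826799
-39 t7.71 ft 0.6 fr -3.0 fz 5.3 w 22.9 hit False
(np.float64(-9.069175664871546), np.float64(252.65760350282918))
[638.662 258.88  252.658] [-1.395  0.001  6.15 ]
```

```bash
python3 - <<'E'
from h import *
print(wind(-8.9,1150,252,thr=14,fstop=10))
s=sensors.read_state();print(s["t"],s["eef_pos"],s["force"],s["grip_width"])
E
```

```text
51 t9.61 ft -1.3 fr 1.7 fz 5.7 w 22.6 hit False
111 t10.88 ft 1.0 fr 0.1 fz 6.3 w 23.0 hit False
170 t12.14 ft -0.1 fr -1.8 fz 7.1 w 23.0 hit False
230 t13.41 ft -0.2 fr -3.4 fz 7.3 w 22.6 hit False
290 t14.68 ft -0.2 fr -2.2 fz 7.6 w 22.5 hit False
350 t15.94 ft -0.8 fr 1.0 fz 7.9 w 22.7 hit False
409 t17.21 ft -0.7 fr 2.7 fz 6.6 w 22.8 hit False
469 t18.48 ft -1.5 fr -0.1 fz 6.9 w 22.7 hit False
529 t19.74 ft -0.8 fr -2.2 fz 6.9 w 22.6 hit False
589 t21.01 ft 0.8 fr -3.7 fz 6.1 w 22.6 hit False
648 t22.27 ft -0.5 fr -0.6 fz 8.2 w 22.4 hit False
708 t23.54 ft -0.2 fr 0.5 fz 7.0 w 23.0 hit False
768 t24.81 ft -1.8 fr 3.3 fz 7.0 w 23.1 hit False
827 t26.07 ft -0.3 fr 0.5 fz 7.7 w 22.9 hit False
887 t27.34 ft -0.4 fr -3.4 fz 6.7 w 22.8 hit False
947 t28.61 ft 0.8 fr -3.8 fz 6.1 w 23.0 hit False
992 t29.49 ft -5.9 fr -0.9 fz 4.8 w 22.7 hit True
stop at 991.7493506493506 -5.8693172182399564 -0.9145721783897012
(np.float64(-91.49234184018061), np.float64(285.90161075111547))
29.4917 [567.193 200.626 285.902] [-5.895  0.735  4.807] 22.686996378479154
```

The stop was reached at 3.02 turns, so the platen started 7.8 mm above the slot floors, which is within the stated range. I'll confirm the stop with one gentle second push, then release and draw the shuttle.

```bash
python3 - <<'E'
from h import *
print(wind(-91.5-4,10,285.5,step=5,thr=14,vel=60)); 
s=sensors.read_state();th=np.degrees(np.arctan2(s["eef_pos"][1]-HUB[1],s["eef_pos"][0]-HUB[0]));print(th,s["t"],s["force"])
ctrl.move_l([HUB[0]+70*np.cos(np.radians(th-2)),HUB[1]+70*np.sin(np.radians(th-2)),285.5],vel=60)
ctrl.gripper_to(60); e=sensors.read_state()["eef_pos"]; ctrl.move_l([e[0],e[1],350],vel=250)
h=HUB-PY*189
ctrl.move_ptp([h[0],h[1],140],Rdown(A)); ctrl.move_l([h[0],h[1],56],threshold=15)
ctrl.gripper_to(6,60); s=sensors.read_state();print("handle",s["t"],s["grip_width"],s["eef_pos"],s["force"])
t=HUB-PY*(172+195)
hit=ctrl.move_l([t[0],t[1],56],vel=120,threshold=18); s=sensors.read_state()
print(hit,s["t"],s["eef_pos"],s["force"],s["grip_width"],"travel",-(s["eef_pos"][:2]-HUB)@PY-172)
E
```

```text
(np.float64(-90.95465243785975), np.float64(285.74700833072194))
-90.95465243785975 29.9917 [-19.912  -0.6    15.091]
handle 33.6083 9.885328715047823 [557.986  81.59   57.201] [-1.709  2.272  4.963]
True 35.0583 [547.691 -92.191  57.24 ] [0.916 0.464 3.76 ] 9.937169885964863 travel 190.8147187016973
```

The stop is firm at a knob angle of about −91.2°. From there, contact is exactly 1.5 turns down and the finish is 2.0 turns down, so the knob should end at the same angle. The shuttle is at its outer stop. Next I'll release it and look at the slots and the mat.

```bash
python3 - <<'E'
from h import *
ctrl.gripper_to(50); e=sensors.read_state()["eef_pos"]; ctrl.move_l([e[0],e[1],140],vel=250)
c=HUB-PY*190; t=c+59*PX
ctrl.move_ptp([t[0],t[1],330],Rdown(A)); ctrl.hold(.3)
p,d,C=shot("wrist","w2");np.savez("pics/w2.npz",p=p,d=d,M=C[2]);P=cloud(d,C)
# slot edges: height profile across press x and y
q=(P[...,:2]-HUB); X=q@PX;Y=q@PY;Z=P[...,2]
for y0 in(-240,-190,-140):
  m=(abs(Y-y0)<4)&(abs(X)<115); 
  b=[np.median(Z[m&(abs(X-x)<1.5)]) for x in range(-105,106,3)]; print(y0,np.round(b,0).astype(int))
t=np.array([540,-295])+59*PX
ctrl.move_ptp([t[0],t[1],330],Rdown(A)); ctrl.hold(.2)
p,d,C=shot("wrist","w3");np.savez("pics/w3.npz",p=p,d=d,M=C[2])
P=cloud(d,C);print("mat z",np.nanpercentile(P[...,2][150:250,250:400],[2,10,50,90,98]))
for b in bars(p,C,29):print(b)
print(sensors.read_state()["t"])
cv2.imwrite("pics/w23.png",np.vstack([cv2.imread("pics/w2.png")[:300],cv2.imread("pics/w3.png")[:300]]))
E
```

```text
-240 [-9223372036854775808 -9223372036854775808 -9223372036854775808 -9223372036854775808 -9223372036854775808                   31                   31
                   31                   31                   29                   27                   27                   26                   26
                   27                   26                   26                   26                   27                   26                   26
                   26                   27                   32                   31                   31                   31                   31
                   32                   29                   26                   26                   26                   26                   26
                   27                   26                   26                   26                   26                   26                   27
                   28                   31                   32                   32                   31                   31                   31
                   27                  363                 
[... 3952 characters left out ...]
, dtype=float32), np.float32(179.79803), [np.float32(30.917429), np.float32(32.603718)])
(array([ 528.035, -296.111], dtype=float32), np.float32(179.16069), [np.float32(31.22924), np.float32(124.938484)])
(array([ 542.686, -239.15 ], dtype=float32), np.float32(2.6731987), [np.float32(32.32858), np.float32(125.71575)])
(array([ 556.817, -387.129], dtype=float32), np.float32(176.23157), [np.float32(32.849407), np.float32(124.90526)])
(array([ 485.933, -187.888], dtype=float32), np.float32(89.47675), [np.float32(659.42334), np.float32(1062.6888)])
39.0333
  return _methods._mean(a, axis=axis, dtype=dtype,
  ret = ret.dtype.type(ret / rcount)
<stdin>:10: RuntimeWarning: invalid value encountered in cast
```

View pics/w23.png

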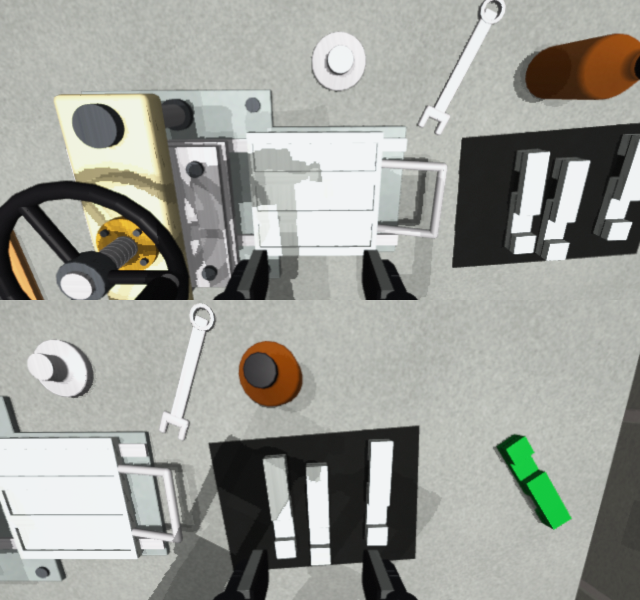

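The slots are empty and the shuttle is out: lower corners (255,250)–(380,250) in the upper image. The mat holds three plain bars at (280,505), (317,513) and (380,492) in the lower image. The green part at (535,480) is a look-alike and stays put. One bar has already been knocked sideways, from y≈−205 to −239. I'll refine the slot and bar rectangles from depth.

```bash
cat >> h.py <<'E'
def matbars(d,C,lo=9,hi=34):
    P=cloud(d,C);Z=P[...,2]
    m=((Z>lo)&(Z<hi)&(P[...,0]>420)&(P[...,0]<670)&(P[...,1]<-135)&(P[...,1]>-460)).astype(np.uint8)
    n,l,s,_=cv2.connectedComponentsWithStats(m); out=[]
    for i in range(1,n):
        if s[i,4]<150: continue
        Q=P[l==i]; Q=Q[:,:2].astype(np.float32); (cx,cy),(w,h),a=cv2.minAreaRect(Q)
        if w<h: w,h,a=h,w,a+90
        out.append((np.array([cx,cy]),(a+90)%180-90,w,h,s[i,4]))
    return sorted(out,key=lambda b:-b[0][1])
E
python3 - <<'E'
from h import *
def ld(n):
    z=np.load(f"pics/{n}.npz");K,k1,_=cam("wrist",sensors.read_state());return z["p"],z["d"],(K,k1,z["M"])
p,d,C=ld("w3")
for b in matbars(d,C):print(b)
p,d,C=ld("w2");P=cloud(d,C);q=P[...,:2]-HUB;X=q@PX;Y=q@PY;Z=P[...,2]
for x0 in(-60,0,60):
  E=[]
  for y0 in range(-265,-115,10):
    m=(abs(Y-y0)<5)&(abs(X-x0)<30)&(Z<40)
    x,z=X[m],Z[m]; lo=x[(z<29)]
    if len(lo)>5:
        # edges = between extreme low points and nearest land point
        E.append((y0,lo.min(),lo.max()))
  E=np.array(E); c=np.polyfit(E[:,0],(E[:,1]+E[:,2])/2,1);print(x0,"centre at -190: %.1f slope %.2f deg width %.1f"%(np.polyval(c,-190),np.degrees(c[0]),np.median(E[:,2]-E[:,1])))
  m=(abs(X-x0)<14)&(Z<29)&(Z>23)&(abs(Y+190)<100);print("  y range",np.percentile(Y[m],[0.5,99.5]))
E
```

```text
(array([ 525.526, -238.345]), 1.3055797815322876, 160.20201110839844, 30.367151260375977, np.int32(2162))
(array([ 509.341, -295.144]), -0.9349136352539062, 161.12864685058594, 29.918216705322266, np.int32(2008))
(array([ 539.284, -386.135]), -2.2229537963867188, 160.1743621826172, 30.700233459472656, np.int32(2315))
-60 centre at -190: -60.4 slope 0.06 deg width 38.6
  y range [-274.567 -103.344]
0 centre at -190: 0.9 slope 0.02 deg width 38.7
  y range [-274.495 -103.282]
60 centre at -190: 60.7 slope 0.61 deg width 38.9
  y range [-274.845 -102.905]
```

All of it agrees with the given sizes: bars 160×30, slots at −60/0/+60 and parallel, slot centres at press y −189. Placing the first bar now.

```bash
cat >> h.py <<'E'
def look_mat():
    t=np.array([540,-295])+59*PX
    ctrl.move_ptp([t[0],t[1],330],Rdown(A)); ctrl.hold(.2)
    s=sensors.read_state(); p,d=optics.grab_frame("wrist"); return matbars(d,cam("wrist",s))
def pick(b):
    c,a=b[0],np.radians(b[1]); R=Rdown(a)
    ctrl.gripper_to(46); ctrl.move_ptp([c[0],c[1],110],R)
    hit=ctrl.move_l([c[0],c[1],36],vel=120,threshold=12)
    ctrl.gripper_to(24,70); s=sensors.read_state(); print("grip",hit,s["grip_width"],s["eef_pos"],s["force"])
    ctrl.move_l([c[0],c[1],150],vel=200); print("lift",sensors.read_state()["grip_width"])
def place(X):
    t=HUB+PX*(X+.4)-PY*189; R=Rdown(A+np.pi/2)
    ctrl.move_ptp([t[0],t[1],150],R); print("carry",sensors.read_state()["grip_width"])
    ctrl.move_l([t[0],t[1],75],vel=150); hit=ctrl.move_l([t[0],t[1],60.5],vel=40,threshold=8)
    s=sensors.read_state();print("place",hit,s["eef_pos"],s["force"],s["grip_width"])
    ctrl.gripper_to(42); ctrl.move_l([t[0],t[1],150],vel=200); print("t",sensors.read_state()["t"])
E
python3 - <<'E'
from h import *
B=look_mat()
for b in B: print(b)
pick(B[0]); place(60)
t=HUB-PY*189+59*PX
ctrl.move_ptp([t[0],t[1],330],Rdown(A)); ctrl.hold(.2)
p,d,C=shot("wrist","w4"); P=cloud(d,C);q=P[...,:2]-HUB;X=q@PX;Y=q@PY;Z=P[...,2]
m=(Z>40)&(Z<60)&(abs(X)<95)&(Y>-285)&(Y<-95); print(cv2.minAreaRect(np.c_[X[m],Y[m]].astype(np.float32)),np.percentile(Z[m],[50,90,98]),sensors.read_state()["t"])
E
```

```text
(array([ 525.395, -238.465]), 1.3243292570114136, 160.40940856933594, 30.236572265625, np.int32(2163))
(array([ 509.737, -295.123]), -0.9652786254882812, 160.53921508789062, 29.98732566833496, np.int32(2010))
(array([ 539.21, -386.11]), -2.2996444702148438, 160.43905639648438, 30.727148056030273, np.int32(2321))
grip False 28.06718149432686 [ 526.647 -239.335   37.751] [-0.901 -0.227  4.525]
lift 28.339032161377336
carry 28.15730347076841
place True [618.361  77.56   61.745] [ 0.234 -0.472  3.927] 28.405340183443748
t 45.65
((61.67435073852539, -188.81918334960938), (30.32615089416504, 160.28688049316406), 0.055501773953437805) [52.333 53.399 53.956] 47.3
```

View pics/w4.png

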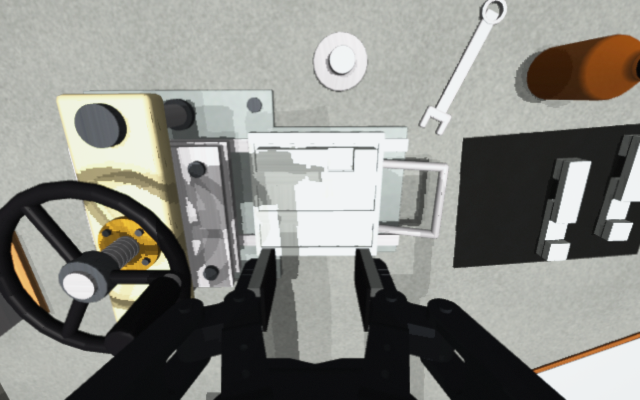

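The first bar lies flat in the far slot: X=61.7, top at z≈53, and the slot centre measured 60.7. I'll place the other two.

```bash
python3 - <<'E'
from h import *
for X0 in(0,-60):
    B=look_mat(); print(len(B),B[0][:4]); pick(B[0]); place(X0)
B=look_mat(); print("left on mat",B)
t=HUB-PY*189+59*PX
ctrl.move_ptp([t[0],t[1],330],Rdown(A)); ctrl.hold(.2)
p,d,C=shot("wrist","w5"); P=cloud(d,C);q=P[...,:2]-HUB;X=q@PX;Y=q@PY;Z=P[...,2]
for x0 in(-60,0,60):
  m=(Z>40)&(Z<60)&(abs(X-x0)<28)&(Y>-285)&(Y<-95); print(cv2.minAreaRect(np.c_[X[m],Y[m]].astype(np.float32)),np.percentile(Z[m],[50,90,98]))
print(sensors.read_state()["t"])
E
```

```text
2 (array([ 509.386, -295.17 ]), -0.9099960327148438, 160.96148681640625, 29.99372100830078)
grip False 27.892441919453237 [ 510.63  -296.168   37.787] [-0.132 -0.773  5.266]
lift 28.245191751869573
carry 28.614734729799327
place True [558.437  81.332  61.785] [-0.353 -0.106  3.837] 28.08781406317392
t 55.2333
1 (array([ 539.119, -386.24 ]), -2.2714157104492188, 160.5467987060547, 30.74713134765625)
grip False 28.389273864487162 [ 540.239 -387.285   37.944] [0.966 0.063 3.976]
lift 28.46428615625802
carry 28.310823169239573
place True [498.524  85.104  61.88 ] [ 0.129 -0.693  4.34 ] 28.261214821181987
t 63.6417
left on mat []
((-58.247901916503906, -188.72283935546875), (159.9766082763672, 31.484371185302734), 89.74856567382812) [52.16  53.212 53.785]
((1.855722427368164, -188.54525756835938), (30.712879180908203, 160.18240356445312), 0.12151654064655304) [52.246 53.336 53.914]
((61.9774284362793, -188.8778839111328), (30.43206024169922, 160.2449493408203), 0.3355875015258789) [52.372 53.4   53.976]
67.15
```

View pics/w5.png

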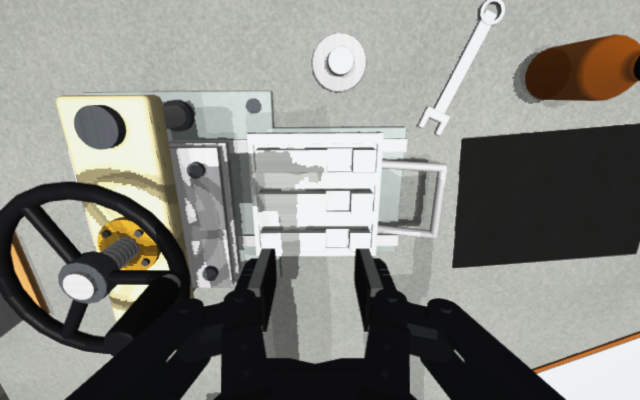

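All three bars lie flat and centred in their slots, with tops at z≈53, and the mat is empty. I'll push the shuttle home and check it.

```bash
python3 - <<'E'
from h import *
h=HUB-PY*(172+190.8)
ctrl.gripper_to(50); ctrl.move_ptp([h[0],h[1],140],Rdown(A)); ctrl.move_l([h[0],h[1],56],threshold=15)
ctrl.gripper_to(6,60); s=sensors.read_state();print("handle",s["t"],s["grip_width"],s["eef_pos"],s["force"])
t=HUB-PY*(172-6)
hit=ctrl.move_l([t[0],t[1],56],vel=110,threshold=18); s=sensors.read_state()
tr=lambda s:-(s["eef_pos"][:2]-HUB)@PY-172
print(hit,s["t"],s["eef_pos"],s["force"],s["grip_width"],"travel",tr(s))
hit=ctrl.move_l([t[0],t[1],56],vel=40,threshold=18); s=sensors.read_state();print("again",hit,tr(s),s["force"])
e=s["eef_pos"]; ctrl.gripper_to(50); ctrl.move_l([e[0],e[1],140],vel=200)
th=np.radians(-92.5); k=HUB+70*np.array([np.cos(th),np.sin(th)])
v=HUB-PY*150+59*PX
ctrl.move_ptp([v[0],v[1],370],Rdown(A)); ctrl.hold(.2); p,d,C=shot("wrist","w6"); P=cloud(d,C);Z=P[...,2]
K=P[(abs(Z-304)<8)];K=K[np.hypot(*(K[:,:2]-k).T)<30];print("knob",len(K),cv2.minEnclosingCircle(K[:,:2].astype(np.float32)),np.median(K[:,2]),"exp",k)
E
```

```text
handle 69.5833 9.886981850460012 [547.114 -92.057  57.279] [-1.35   1.667  5.765]
True 71.225 [558.361  97.71   57.334] [-0.496 -1.303  3.331] 10.20654273721643 travel 0.61787095640193
again True 0.4936363246344797 [-1.246 -3.188  4.42 ]
knob 459 ((565.5493774414062, 201.4005126953125), 11.815017700195312) 302.8961632166521 exp [565.947 200.067]
```

View pics/w6.png

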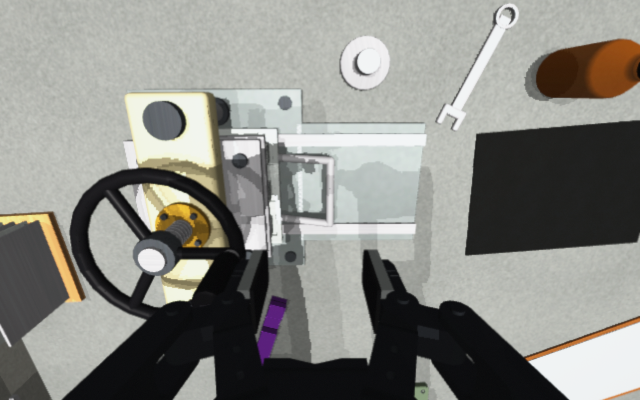

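The shuttle is home: two hits at the stop, and its full travel measured 190.2 mm. The knob is where I left it, around (215,270) behind the finger, by depth at (565.5,201.4). I'll take a platen, ram and bolt height reference, then wind 680° of the 720° clockwise and measure before finishing.

```bash
cat >> h.py <<'E'
def heights(tag):
    v=HUB-PY*150+59*PX
    ctrl.move_ptp([v[0],v[1],370],Rdown(A)); ctrl.hold(.2); p,d,C=shot("wrist",tag); np.savez(f"pics/{tag}.npz",p=p,d=d,M=C[2])
    P=cloud(d,C);Z=P[...,2];q=P[...,:2]-HUB;X=q@PX;Y=q@PY
    m=(abs(X)<95)&(Y>-100)&(Y<-43)&(Z>40)&(Z<136)
    h,e=np.histogram(Z[m],np.arange(40,136,1.)); print(tag,"Z hist",[(int(a),int(n)) for a,n in zip(e,h) if n>12])
E
python3 - <<'E'
from h import *
heights("r0")
R=Rdown(A+np.pi/2); k=np.array([565.7,200.7])
ctrl.gripper_to(60);ctrl.move_ptp([k[0],k[1],360],R); ctrl.move_l([k[0],k[1],285.5],threshold=15)
ctrl.gripper_to(20,60); s=sensors.read_state()
e=s["eef_pos"];th=np.degrees(np.arctan2(e[1]-HUB[1],e[0]-HUB[0]));print("start",th,s["grip_width"],s["force"],s["t"])
end=-91.2-680
a,z=wind(th,end-th,285.5+12*(th+91.2)/360,thr=20); s=sensors.read_state(); print(a,z,s["grip_width"],s["t"],s["force"])
ctrl.gripper_to(60); e=s["eef_pos"]; ctrl.move_l([e[0],e[1],350],vel=250)
heights("r1"); print(sensors.read_state()["t"])
E
```

```text
r0 Z hist [(72, 13), (73, 13), (75, 13), (76, 18), (77, 16), (78, 13), (79, 22), (80, 23), (81, 16), (82, 19), (83, 33), (84, 137), (85, 188), (86, 71), (108, 23), (109, 14), (110, 22), (111, 15), (112, 26), (114, 18), (115, 21), (116, 28), (117, 115), (118, 795), (119, 1420), (120, 528), (121, 50), (125, 63), (126, 89), (127, 30)]
start -92.90494381703206 22.71863752126986 [-4.05  -0.059  5.525] 76.7833
-152 t78.05 ft -3.4 fr 1.0 fz 6.3 w 22.5 hit False
-211 t79.32 ft -3.3 fr -0.2 fz 5.5 w 22.8 hit False
-270 t80.58 ft -4.1 fr 2.1 fz 4.6 w 23.3 hit False
-329 t81.85 ft -3.0 fr -0.2 fz 6.5 w 22.9 hit False
-388 t83.12 ft -3.1 fr -2.7 fz 8.1 w 22.7 hit False
-447 t84.38 ft -5.0 fr -2.3 fz 8.8 w 22.4 hit False
-506 t85.65 ft -3.3 fr -1.1 fz 7.0 w 22.7 hit False
-565 t86.92 ft -4.0 fr 1.5 fz 5.8 w 22.5 hit False
-624 t88.18 ft -3.5 fr 1.6 fz 4.7 w 22.7 hit False
-683 t89.45 ft 0.0 fr 0.2 fz 6.8 w 23.0 hit False
-742 t90.72 ft -0.5 fr -2.2 fz 8.5 w 22.6 hit False
-51.00984159730759 264.68201817519514 22.41075040415343 91.35 [-2.224  1.586  7.481]
r1 Z hist [(56, 14), (58, 13), (59, 13), (61, 18), (62, 33), (63, 18), (64, 15), (65, 28), (66, 92), (67, 131), (68, 58), (86, 14), (87, 13), (89, 21), (90, 14), (92, 35), (93, 25), (94, 48), (95, 378), (96, 1246), (97, 964), (98, 151), (106, 17), (107, 55), (108, 85), (109, 30)]
93.825
```

View pics/r1.png

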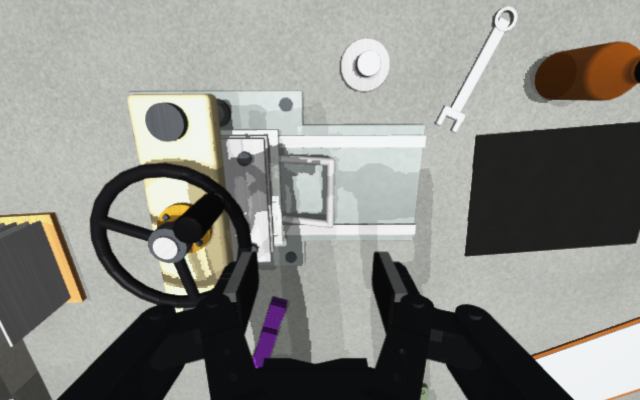

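The stage check agrees on all counts:
- **Platen:** dropped 18.0 mm, so it is at contact.
- **Ram:** dropped 22.6 mm, against 22.67 expected.
- **Bolt heads:** risen about 4.7 mm.
- **Winding force:** its pattern changed where contact was expected, at about −631°.

The remaining 40° finishes it.

```bash
python3 - <<'E'
from h import *
R=Rdown(A+np.pi/2); t=np.radians(-51.1); k=HUB+70*np.array([np.cos(t),np.sin(t)]); zt=285.5-12*680/360
ctrl.move_ptp([k[0],k[1],345],R); ctrl.move_l([k[0],k[1],zt],threshold=15)
ctrl.gripper_to(20,60); s=sensors.read_state(); e=s["eef_pos"];th=np.degrees(np.arctan2(e[1]-HUB[1],e[0]-HUB[0]));print("start",th,s["grip_width"],s["force"])
a,z=wind(th,-91.2-th,zt,thr=25); s=sensors.read_state(); print(a,z,s["grip_width"],s["t"],s["force"])
ctrl.gripper_to(60); ctrl.move_l([s["eef_pos"][0],s["eef_pos"][1],350],vel=200)
heights("r2")
def pk(n,z0,w=2.5):
    z=np.load(f"pics/{n}.npz");K,k1,_=cam("wrist",sensors.read_state());P=cloud(z["d"],(K,k1,z["M"]));Z=P[...,2];q=P[...,:2]-HUB;X=q@PX;Y=q@PY
    m=(abs(X)<95)&(Y>-100)&(Y<-43)&(abs(Z-z0)<w);return np.median(Z[m])
for nm,z in(("platen",(85.1,67.1,67.1)),("ram",(119.2,96.6,95.2)),("bolt",(126,108,108))):print(nm,[round(float(pk(n,zz)),2) for n,zz in zip(("r0","r1","r2"),z)])
P=cloud(np.load("pics/r2.npz")["d"],cam("wrist",sensors.read_state()))
K=P[abs(P[...,2]-279)<8];K=K[np.hypot(K[:,0]-567.5,K[:,1]-200)<30];c,_=cv2.minEnclosingCircle(K[:,:2].astype(np.float32));print("knob",c,np.degrees(np.arctan2(c[1]-270.3,c[0]-569.8)),np.median(K[:,2]),sensors.read_state()["t"])
E
```

```text
start -50.72253605643512 22.67523519240527 [-1.792 -0.129  6.251]
-90.78944735983312 263.26473380520224 22.53483884708809 97.1167 [-0.336  2.257  6.32 ]
r2 Z hist [(54, 15), (59, 14), (60, 15), (61, 16), (62, 21), (63, 21), (64, 18), (65, 28), (66, 89), (67, 131), (68, 50), (85, 16), (86, 16), (88, 14), (90, 20), (92, 36), (93, 91), (94, 639), (95, 1320), (96, 658), (97, 63), (107, 57), (108, 81), (109, 43)]
platen [85.2, 67.22, 67.25]
ram [119.36, 96.81, 95.5]
bolt [126.32, 108.26, 108.29]
knob (569.206787109375, 200.3109893798828) -90.4856159676367 279.19953019579094 99.6917
```

View pics/r2.png

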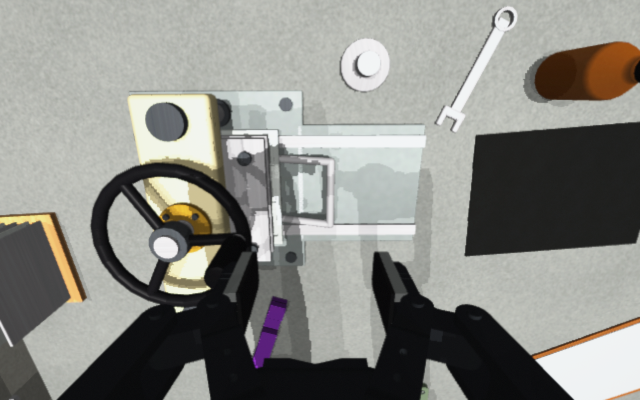

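```bash
python3 -c "
from plant import ctrl,sensors
ctrl.hold(.3);print(sensors.read_state()['force'],sensors.read_state()['t']);ctrl.finish_job()"
```

```text
[ 0.37643956  0.32590596 -0.04007003] 99.9917
the job is handed in; nothing more can be done
```

I clamped all three bars in the press and handed the job in at about 100 s of the 210 s limit; no verdict is reported back.

**What I did:** I wound the platen up to its top stop (3.02 turns) and drew the shuttle fully out. I laid the three plain bars flat in the three slots, pushed the shuttle home, and wound two turns down: 1.5 to contact and half a turn more. Then I let go and moved clear. One bar had been knocked about 3 cm on the mat before I reached it, so I measured it again before picking it up.

**Last checks:**
- **Clamp:** from the top stop the ram dropped 23.9 mm and the platen 18.0 mm. The bolt heads stand 5.8–5.9 mm proud of the ram, against 6 mm asked, and the knob is back at its starting angle to within about 1°.
- **Bars:** each was flat and within about 2 mm of its slot centre before the push, and the mat is empty. I could not see the bars again once they were under the platen.
- **Shuttle:** it hit its home stop twice, at 0.5–0.6 mm on my measure against a full travel of 190.2 mm.
- **Bystanders:** the bottle, spanner, anvil and the purple and green look-alikes were not touched.

**One disagreement:** when I pushed gently against the top stop a second time, the force trigger did not report a hit. The wheel still stayed put at 20 N, within 1° of the first reading. I took that as the stop, and the platen and ram heights later agreed with it.

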